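# Code the door chime to its bell push

## Robot

A 6-joint arm with a two-finger parallel gripper is mounted at the origin on a cart in front of the work surface, level with it; the furniture and walls round the work are solid. World frame = base frame: x ahead of the robot, y to its left, z up, the work surface at z = 0. Lengths are in m, angles in rad, forces in N, time in s.
With the tool pointing down it reaches from about 0.35 to 0.975 m from the base axis. Payload 4.9 kg.
Tool frame: the origin (TCP) lies at the very end of the fingers, on their centre line; the grasp point (between the pads) lies 19 mm behind it; z points along the fingers, y is the line along which they close (so a half turn about z gives the same grasp; the last joint's range is limited). The gripper opens to 85 mm and grips with 20 to 120 N. Pads are 22 mm wide; open, the fingers measure 114 mm over their backs; the gripper's body (76 mm by 85 mm) begins 54 mm behind the grasp point. The pads swing forward as they close: fully open they stand 13 mm farther back than shut.
Start: joints at [1.2, 0.053, 1.613, -0, 1.476, -0.119], TCP at [0.156, 0.605, 0.231] pointing down, gripper open.
Joint ranges: [-3.01, 3.01], [-1.01, 2.22], [0.06, 2.58], [-1.02, 4.17], [0.09, 2.62], [-3.14, 3.14]. Speed limits (rad/s): [2.57, 2.57, 3.14, 3.14, 3.14, 3.14].

## Interface

Orientations are given as a unit quaternion [w, x, y, z].
In Python, from plant import manip, vision, order gives the robot as it stands.
- The arm moves only by the tool play_rows, never from a script. Its argument "steps" is a list that holds one entry, the list of rows, each a list of 6 numbers: the shift along the tool's x, y, z in mm, then the turn, a rotation vector about the tool's x, y, z in degrees. A call has 1 to 12 rows; each row is the pose to reach, as a shift and turn from the pose commanded when the call began, along the tool's axes at that moment; what a row does not reach only later rows make up. A row lasts 1/12 s, in which the tool goes at most 41.7 mm and 7.16 degrees, less where a joint would pass 70% of its speed; a pose out of reach is approached as far as the arm can. A call with a gripper value outside its range is refused whole. "claw" is the gripper's target within -1 to 1 (fully open at 1, half-way at 0, shut at -1), set as the call begins (left out, the last holds). The fingers move at their own pace and stop on an object; the grip force is fixed at half the most. Time passes only in rows, so rows that repeat a pose let the fingers close. It gives the time, the measured TCP pose, the force, the opening and the grip force at its end, in the units of the state.
- manip.state(): the state, without advancing time (a new reading comes with each control period).
- vision.grab_frame(name): name is "side" or "top" or "wrist"; returns (picture, depth): 384x512x3 uint8, blue, green, red; 384x512 float32, m along the optical axis (not along the pixel's ray), 0 where there is no reading.
- vision.camera_info(name): a dict with "K" (3x3 intrinsics, pixels), "k1" (the pictures are not rectified: a ray, as slopes to the right and down, at radius r is drawn at 1 + k1 r^2 times it, then the intrinsics apply), "eye" and "orientation" of the camera in the world; the wrist camera has in their place "T_tool_cam" (4x4, takes a point from camera to tool coordinates, whose origin is the TCP and whose axes are the flange's). Camera axes: x right, y down, z forward; pixel columns grow to the right and rows downward; lengths in m; the calibration is good to about 2 mm. A picture is of the moment at which its call begins: read the wrist's pose just before it. camera_info takes no time and is no camera call.
- order.job_done(): hands the job in; it is judged then, once.
The state is a dict: "time": time; "joint_pos": joint angles; "joint_vel": joint speeds; "joint_efforts": joint torques, N m; "tool_pos": TCP position; "tool_rot": TCP orientation; "contact_force": force on the tool from outside, world axes, zero at the start; "ft_torque": the same for the moment, N m; "gripper_width": opening from 0.0 (shut) to 1.0 (fully open); "grasp_force": force on a finger pad.
Only numpy, scipy, OpenCV 4.12 (cv2) and the standard library are available. Lean on these libraries where they do the work, as an engineer would, in place of code of your own. Each camera call takes 0.05 s, during which the arm holds its last target. There are 200 camera calls.

## Task

Give the door chime the code of its bell push: take the mains tester from the letter rack and with it, not with the fingers, flip the chime's five little code switches so that each stands on or off like the switch of the same number in the bell push, which itself must not be touched. Then close the chime's flap, and last hang the tester back by its clip on the front edge of the letter rack, without knocking the bottle, mug or pepper mill about.

Things in the scene. Friction and masses are not known exactly. Their poses are not given: they have to be found in the camera images.
- tester_grip (a point): Grip of the mains tester, a slim yellow screwdriver-like tool 167 mm long, about 60 g: middle of the 33 mm of bare handle (12 x 12 mm square) above its clip, on the axis, 148 mm above the tip. z: blade to cap; x: handle to clip. Starts hanging upright by its clip on the rack's front edge, handle on the robot's side. Take it by the faces beside the clip (normals along y), above the edge.
- tester_tip (a point): Tip of the tester's blade. The lowest 12 mm are bare steel rod 3.5 mm thick; then a black sleeve, 5 mm thick, up to 72 mm above the tip, where the handle begins.
- tester_clip (a point): Closed upper end of the slot between the tester's handle and its steel pocket clip, mid-slot: 128 mm above the tip, 9.7 mm from the handle's axis. The slot is 7.4 mm wide and open downwards. The clip is 5 mm broad and 32 mm long; the flare at its lower end widens the mouth to about 10 mm. Hung up, this point lies on the plate's edge.
- rack_edge (a point): Middle of the upper edge of the front plate of the dark green letter rack, 146.5 mm above the worktop. y: along the edge; x: away from the robot, into the rack. The steel plate is 120 mm long, 3 mm thick, edge rounded. 15 mm behind it are free; farther in stand papers, up to 5 mm above this edge, from 35 mm behind it on up to 45 mm above.
- rack: The fixed letter rack, 66 (x) x 120 (y) mm on the worktop, back plate 170 mm high, papers up to 192 mm; origin at the middle of its underside.
- chime: Door chime: light grey box, 92 (x) x 116 (y) x 34 mm high, lying on its back on non-slip feet, fixed; origin at the middle of its underside. Its switches lie in a recess 12 mm below its top, 36 (x) x 72 (y) mm, in the half nearer the robot (-x).
- chime_bank (a point): Middle of the upper face of the chime's blue switch block, 22 mm above the worktop, centred in the recess. Five white levers, 4 (x) x 5 (y) mm, stand 6 mm out of it, side by side along y: 1 (red dot) at y = +24 mm, 2 to 5 at +12, 0, -12, -24. Off leans 0.33 rad to -x (top at x = -5 mm), on leans to +x, the white line. Under 0.5 N tips one past upright; it then falls over by itself.
- bell_push: Bell push: light grey case, 46 (x) x 120 (y) x 16 mm high, loose, lying face down with its back off, coin cell and switches showing; origin at the middle of its lower side. It may lie any way round. Not to be touched.
- push_bank (a point): Middle of the bell push's switch block, the same kind as the chime's: red dot at switch 1 (y = +24 mm), white line on the on side (+x). 16 mm from the case's middle towards switch 1, 11.5 mm above the worktop.
- flap (a joint): Hinged flap over the chime's switch recess: 0 closed (flat on the chime), 1.85 rad fully open, as it starts, leaning back from the switches. The hinge runs along y, 20 mm from chime_bank in +x and 12 mm above it. The flap is 42 mm long, 78 mm wide, 2.4 mm thick, swings freely and falls shut of itself once pushed past upright (1.57).
- cabinet_edge (a point): Middle of the lower front edge of the wooden wall cabinet (fixed), 326 mm above the worktop. The cabinet is 610 mm wide along y and reaches back from here to the wall; keep the gripper and wrist in front of it.
- oil_bottle: Glass oil bottle, 60 mm across, 272 mm tall, origin at the middle of its foot. Bystander.
- mug_tea: Striped mug with handle, 100 mm tall, 83 mm across (116 mm with handle), origin at its underside. Bystander.
- pepper_mill: Dark wooden pepper mill, 58 mm across, 160 mm tall, origin at the middle of its foot. Bystander.
- chime_sw1 (a joint): Lever of the chime's switch 1: 0 rad is off, 0.66 rad is on.
- push_sw1 (a joint): Lever of the bell push's switch 1: 0 rad is off, 0.66 rad is on.
- chime_sw2 (a joint): Lever of the chime's switch 2: 0 rad is off, 0.66 rad is on.
- push_sw2 (a joint): Lever of the bell push's switch 2: 0 rad is off, 0.66 rad is on.
- chime_sw3 (a joint): Lever of the chime's switch 3: 0 rad is off, 0.66 rad is on.
- push_sw3 (a joint): Lever of the bell push's switch 3: 0 rad is off, 0.66 rad is on.
- chime_sw4 (a joint): Lever of the chime's switch 4: 0 rad is off, 0.66 rad is on.
- push_sw4 (a joint): Lever of the bell push's switch 4: 0 rad is off, 0.66 rad is on.
- chime_sw5 (a joint): Lever of the chime's switch 5: 0 rad is off, 0.66 rad is on.
- push_sw5 (a joint): Lever of the bell push's switch 5: 0 rad is off, 0.66 rad is on.

How it is judged:
On the way, in this order (a step that is already met when the one before it is completed fails the run):
1. the five chime switches match the bell push's ((value of joint each of chime_sw1, push_sw1 above 0.5 rad or value of joint each of chime_sw1, push_sw1 below 0.16 rad) and (value of joint each of chime_sw2, push_sw2 above 0.5 rad or value of joint each of chime_sw2, push_sw2 below 0.16 rad) and (value of joint each of chime_sw3, push_sw3 above 0.5 rad or value of joint each of chime_sw3, push_sw3 below 0.16 rad) and (value of joint each of chime_sw4, push_sw4 above 0.5 rad or value of joint each of chime_sw4, push_sw4 below 0.16 rad) and (value of joint each of chime_sw5, push_sw5 above 0.5 rad or value of joint each of chime_sw5, push_sw5 below 0.16 rad)), for 0.2 s.
2. the chime's flap is closed (all of step 1 and value of joint flap below 0.08 rad), for 0.2 s.
3. the tester hangs by its clip on the rack's front edge (x of tester_clip in the frame of rack_edge between -0.005 and 0.005 m and y of tester_clip in the frame of rack_edge between -0.057 and 0.057 m and z of tester_clip in the frame of rack_edge between -0.004 and 0.005 m and angle between tester_clip's own z axis and vertical below 0.15 rad), for 0.2 s.
At the end, for the whole second after the job is handed in: Each chime switch is on or off (lever within 0.16 rad of its stop) like the bell push's switch of the same number, the flap is closed (within 0.08 rad), and the tester hangs upright (within 0.15 rad) by its clip on the front edge of the letter rack, the clip's slot seated on the edge within 5 mm (all of step 2 and all of step 3); the robot touches nothing.
It fails at once if the bell push is touched or shifted (contact force between any of the fingers, the arm, tester and bell_push above 0.3 N or distance of push_bank from where it was at the start of the episode above 0.01 m).
It fails at once if a bystander is knocked (moved over 20 mm) (distance of any of oil_bottle, mug_tea, pepper_mill from where it was at the start of the episode above 0.02 m).
It fails at once if a chime switch is worked with the fingers (contact force between the fingers and chime_sw1_c0 above 0.5 N or contact force between the fingers and chime_sw2_c0 above 0.5 N or contact force between the fingers and chime_sw3_c0 above 0.5 N or contact force between the fingers and chime_sw4_c0 above 0.5 N or contact force between the fingers and chime_sw5_c0 above 0.5 N).
It also fails if it takes over 64 s, if anything falls off the work surface, if the arm or the gripper's body presses on something with over 40 N, if the wrist force passes 120 N, or if a joint passes its speed limit or range.

## Working session

There is one attempt and no reset: what is moved stays moved. The work goes in short steps, Python scripts to look and compute and a tool call to move; the robot and the scene stay as the last step left them, time stands still between calls to the robot, and variables do not carry over. Pictures are saved under pics/ and viewed, at most 10 in all, crops included, and the job is handed in when it is done.

Besides the shell and the picture viewer there is one more tool, called after ">>>" as name(argument=value, ...) on one line, values as JSON. play_rows: Moves the arm, as the interface text tells. Its arguments: {"type":"object","properties":{"steps":{"type":"array"},"claw":{"type":"number"}},"required":["steps"]}

```bash
ls; mkdir -p pics
cat > h.py <<'E'
import numpy as np, cv2
from plant import manip, vision, order
from scipy.spatial.transform import Rotation as R
def rot(q): return R.from_quat([q[1],q[2],q[3],q[0]]).as_matrix()
def cam(name, st=None):
    i=vision.camera_info(name)
    if 'T_tool_cam' in i:
        st=st or manip.state(); T=np.eye(4); T[:3,:3]=rot(st['tool_rot']); T[:3,3]=st['tool_pos']
        T=T@np.array(i['T_tool_cam'])
    else:
        T=np.eye(4); T[:3,:3]=rot(i['orientation']) if np.size(i['orientation'])==4 else np.array(i['orientation']); T[:3,3]=i['eye']
    return np.array(i['K']),float(i['k1']),T
def rays(c,uv):
    K,k1,T=c; uv=np.atleast_2d(np.array(uv,float))
    u=cv2.undistortPoints(uv[:,None],K,np.array([k1,0,0,0]))[:,0]
    return T[:3,3],np.c_[u,np.ones(len(u))]@T[:3,:3].T
def onplane(c,uv,z):
    o,d=rays(c,uv); return o+d*((z-o[2])/d[:,2:])
def proj(c,P):
    K,k1,T=c; P=np.atleast_2d(P); q=(P-T[:3,3])@T[:3,:3]
    return cv2.projectPoints(q,np.zeros(3),np.zeros(3),K,np.array([k1,0,0,0]))[0][:,0]
def tri(obs):
    A=np.zeros((3,3));b=np.zeros(3)
    for c,uv in obs:
        o,d=rays(c,uv); d=d[0]/np.linalg.norm(d[0]); M=np.eye(3)-np.outer(d,d); A+=M;b+=M@o
    return np.linalg.solve(A,b)
def cloud(c,depth):
    h,w=depth.shape; v,u=np.mgrid[:h,:w]; o,d=rays(c,np.c_[u.ravel(),v.ravel()])
    return (o+d*depth.reshape(-1,1)).reshape(h,w,3)
def grab(name,tag):
    st=manip.state(); c=cam(name,st); im,dp=vision.grab_frame(name)
    cv2.imwrite(f'pics/{tag}.png',im); np.savez(f'pics/{tag}.npz',im=im,dp=dp,K=c[0],k1=c[1],T=c[2]); return im,dp,c
def load(tag):
    z=np.load(f'pics/{tag}.npz'); return z['im'],z['dp'],(z['K'],float(z['k1']),z['T'])
E
python3 - <<'E'
from h import *
for n in('side','top','wrist'):
    im,dp,c=grab(n,n+'0'); print(n,c[0][0],c[1],c[2].round(3).tolist())
print(manip.state()); print(vision.camera_info('wrist')['T_tool_cam'])
a=[cv2.imread(f'pics/{n}0.png') for n in('side','top')]
cv2.imwrite('pics/ov.png',cv2.resize(np.vstack(a),(800,1200))[:600]); cv2.imwrite('pics/ov.png',cv2.resize(a[0],(800,600)));cv2.imwrite('pics/ov2.png',cv2.resize(a[1],(800,600)))
E
```

```text
pics
side [431.42591305   0.         253.28582232] -0.00738729162001651 [[-0.996, -0.01, 0.089, 0.387], [-0.086, 0.351, -0.932, 1.388], [-0.022, -0.936, -0.351, 0.766], [0.0, 0.0, 0.0, 1.0]]
top [427.10136516   0.         251.09266624] -0.13270819397391384 [[-0.018, -0.99, 0.141, 0.342], [-1.0, 0.017, -0.005, -0.082], [0.003, -0.141, -0.99, 1.629], [0.0, 0.0, 0.0, 1.0]]
wrist [344.18237884   0.         255.62113958] -0.08816788269831684 [[0.25, 0.926, 0.283, 0.084], [0.968, -0.238, -0.075, 0.623], [-0.002, 0.293, -0.956, 0.372], [0.0, 0.0, 0.0, 1.0]]
{'time': 0.15, 'joint_pos': array([ 1.20001180e+00,  5.32338923e-02,  1.61398485e+00, -1.34213793e-05,
        1.47599652e+00, -1.19014104e-01]), 'joint_vel': array([ 0.00101916, -0.00025443, -0.00462003, -0.00082479, -0.00024018,
        0.00058323]), 'joint_efforts': array([ 6.55365729e-04, -3.94247389e+01, -3.70719337e+01, -9.40115842e-05,
        4.70244369e-03, -2.58614455e-05]), 'tool_pos': array([0.15553286, 0.60483401, 0.23032392]), 'tool_rot': array([-1.90227528e-04,  1.25552311e-01,  9.92086669e-01, -7.88718056e-04]), 'contact_force': array([ 0.28008953,  0.12229725, -0.36709188]), 'ft_torque': array([0.04634365, 0.01048168, 0.036338  ]), 'grasp_force': 0.0, 'gripper_width': 0.9983657352977668}
[[-4.06363202e-04 -9.56033576e-01 -2.93256945e-01  7.39187423e-02]
 [ 9.99999869e-01 -2.96871635e-04 -4.17872107e-04 -1.46076964e-05]
 [ 3.12440097e-04 -2.93257076e-01  9.56033571e-01 -1.41838528e-01]
 [ 0.00000000e+00  0.00000000e+00  0.00000000e+00  1.00000000e+00]]
```

View pics/ov.png

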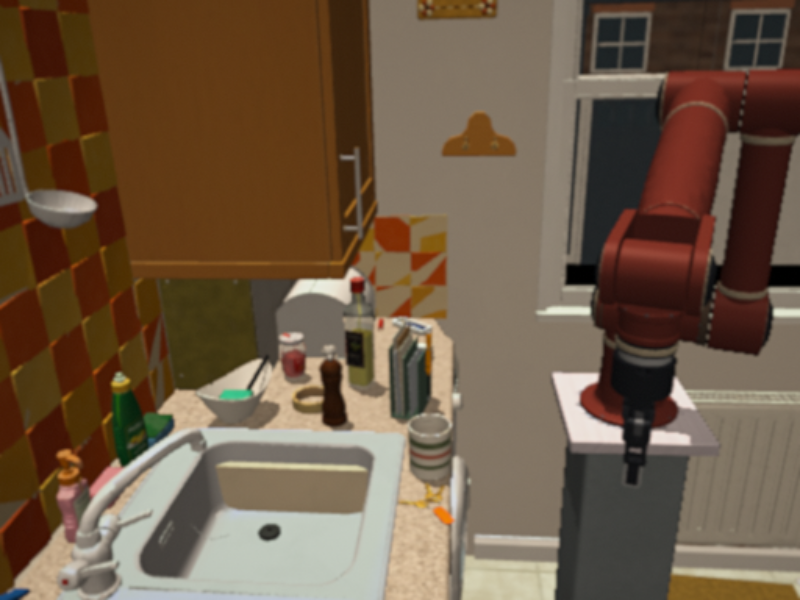

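View pics/ov2.png

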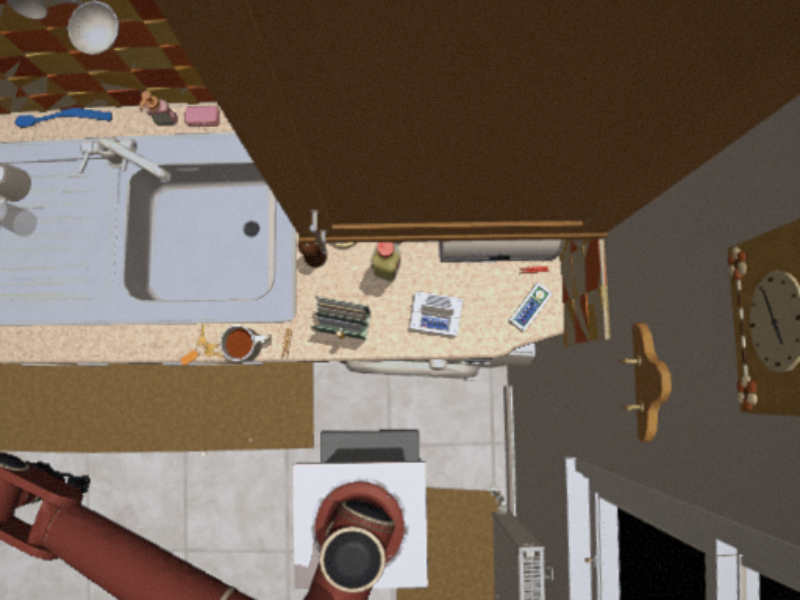

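Side: rack with the tester around (410,370), arm parked right. Top: rack (341,318), chime with open flap (436,314), bell push tilted (530,307), bottle (386,260), mug (238,343), mill (313,250), cabinet edge at row ~235 (800x600 scale).

Run:
```python
from h import *
im,dp,c=load('top0'); s=.64
def w(n,u,v,z): print(n,onplane(c,[u*s,v*s],z)[0].round(3))
w('rack',341,318,.15);w('tester cap',340,335,.165);w('chime',436,314,.034);w('push',530,307,.016)
w('bottle',386,248,.27);w('mill',313,250,.16);w('mug',238,343,.1);w('cab',450,235,.326)
P=cloud(c,dp)
for n,(u,v) in dict(chime=(436,325),push=(530,307),rack=(341,318),bottle=(386,248),cab=(450,222)).items(): print(n,P[int(v*s),int(u*s)].round(3))
# yellow in both
for t in('top0','side0'):
    im,dp,c=load(t); h=cv2.cvtColor(im,cv2.COLOR_BGR2HSV); m=((h[...,0]>20)&(h[...,0]<34)&(h[...,1]>140)&(h[...,2]>120)).astype(np.uint8)
    n,l,st,ce=cv2.connectedComponentsWithStats(m); print(t,[(st[i].tolist(),ce[i].round(1).tolist()) for i in range(1,n) if st[i][4]>8])
im,_,c=load('top0')
cv2.imwrite('pics/crop0.png',cv2.resize(im[145:240,190:370],(800,422),interpolation=cv2.INTER_CUBIC))
```

```text
rack [0.485 0.025 0.15 ]
tester cap [0.447 0.027 0.165]
chime [ 0.502 -0.195  0.034]
push [ 0.517 -0.427  0.016]
bottle [ 0.618 -0.078  0.27 ]
mill [0.639 0.087 0.16 ]
mug [0.436 0.267 0.1  ]
cab [ 0.631 -0.206  0.326]
chime [ 0.477 -0.195  0.02 ]
push [ 0.519 -0.427  0.012]
rack [0.49  0.028 0.125]
bottle [ 0.62  -0.078  0.27 ]
cab [ 0.632 -0.197  0.432]
top0 []
side0 [([71, 242, 12, 6, 38], [76.8, 245.1]), ([267, 322, 4, 3, 10], [268.5, 323.0])]
```

View pics/crop0.png

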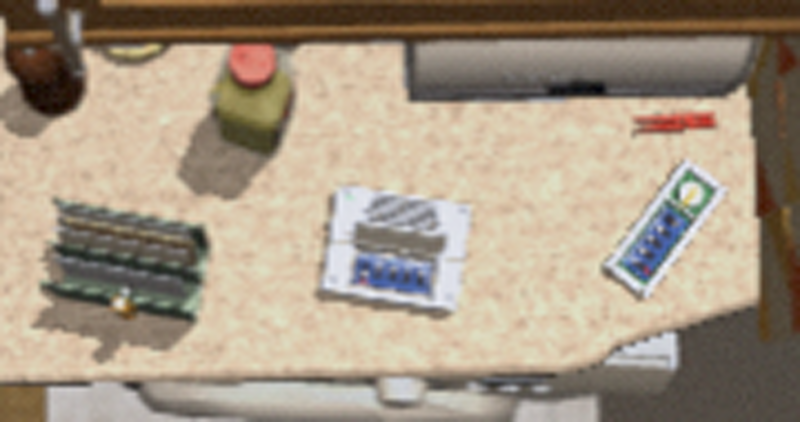

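Crop: rack edge runs (45,287)-(195,317) with the tester at (122,300); chime block (395,275), bell push with red dot at its lower-left end (645,270). Now look closer with the wrist camera.

```bash
cat >> h.py <<'E'
def Rd(yaw): # tool down, y axis at yaw from world y (deg), tool x towards -x
    a=np.radians(yaw); return np.array([[-np.cos(a),-np.sin(a),0],[-np.sin(a),np.cos(a),0],[0,0,-1.]])
def delta(pos,yaw,st=None):
    st=st or manip.state(); A=rot(st['tool_rot']); d=A.T@(np.array(pos)-st['tool_pos'])*1e3
    r=R.from_matrix(A.T@Rd(yaw)).as_rotvec(degrees=True); print('t',round(st['time'],2),'pos',st['tool_pos'].round(4),'->',d.round(1).tolist(),r.round(2).tolist())
E
python3 -c "
from h import *
delta([.42,-.05,.30],0)"
```

```text
t 0.15 pos [0.1555 0.6048 0.2303] -> [-419.2, -568.4, -68.8] [-0.09, -0.02, -14.43]
```

>>> play_rows(steps=[[[-40,-40,-68,0,0,-3],[-80,-80,-68,0,0,-6],[-120,-120,-68,0,0,-9],[-160,-160,-68,0,0,-12],[-200,-200,-68,0,0,-14.4],[-220,-240,-68,0,0,-14.4],[-240,-280,-68,0,0,-14.4],[-260,-310,-68,0,0,-14.4],[-280,-345,-68,0,0,-14.4],[-300,-380,-68,0,0,-14.4],[-320,-410,-68,0,0,-14.4],[-340,-445,-68,0,0,-14.4]]])

```text
time: 1.15
tool_pos: [0.3497, 0.1662, 0.2988]
tool_rot: [0.0, -0.0, 1.0, 0.0]
contact_force: [1.0, -0.3, -0.7]
gripper_width: 1.003
grasp_force: 0.0
```

```bash
python3 -c "
from h import *
delta([.42,-.05,.30],0)"
```

```text
t 1.15 pos [0.3497 0.1662 0.2988] -> [-70.3, -216.2, -1.2] [0.01, 0.04, 0.01]
```

>>> play_rows(steps=[[[-15,-35,0,0,0,0],[-30,-75,0,0,0,0],[-45,-110,0,0,0,0],[-60,-150,0,0,0,0],[-70,-190,0,0,0,0],[-70,-210,0,0,0,0],[-70,-210,0,0,0,0],[-70,-210,0,0,0,0]]])

```text
time: 1.82
tool_pos: [0.4195, -0.0427, 0.2985]
tool_rot: [-0.0, 0.002, 1.0, 0.0]
contact_force: [0.2, -0.1, 0.5]
gripper_width: 0.997
grasp_force: 0.0
```

```bash
python3 -c "
from h import *
grab('wrist','w1'); delta([.42,-.26,.30],0)
im=cv2.imread('pics/w1.png');cv2.imwrite('pics/w1b.png',cv2.resize(im,(800,600),interpolation=cv2.INTER_CUBIC))"
```

```text
t 1.87 pos [ 0.4195 -0.0418  0.2986] -> [-0.8, -218.2, -1.5] [0.04, -0.03, -0.07]
```

View pics/w1b.png

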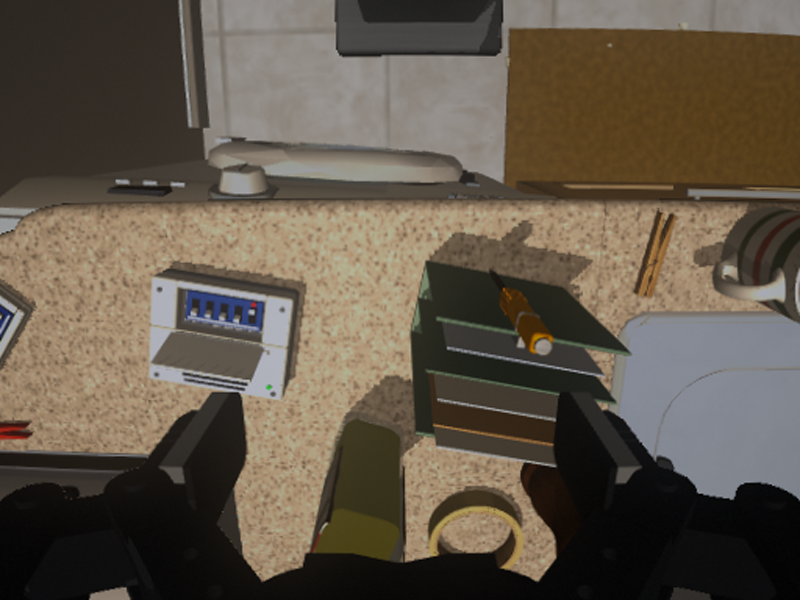

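Wrist view: chime block at (225,310), red dot right end (255,305), rack edge from (428,262) to (630,353), tester cap (541,345), handle downward-left to (500,280). Second place next.

>>> play_rows(steps=[[[0,-36,0,0,0,0],[0,-72,0,0,0,0],[0,-108,0,0,0,0],[0,-144,0,0,0,0],[0,-180,0,0,0,0],[0,-218,0,0,0,0],[0,-218,0,0,0,0],[0,-218,0,0,0,0],[0,-218,0,0,0,0]]])

```text
time: 2.62
tool_pos: [0.42, -0.2587, 0.2988]
tool_rot: [-0.0, -0.001, 1.0, 0.0]
contact_force: [-0.8, 0.3, -0.4]
gripper_width: 1.0
grasp_force: 0.0
```

Run:
```python
from h import *
im,dp,c=grab('wrist','w2'); delta([.42,-.26,.30],0)
P=proj(c,[[.48,-.195,.022],[.517,-.427,.0115],[.45,.03,.16]]);print(P)
def crop(im,p,r,s):
    u,v=p.astype(int); u0=max(u-r,0);v0=max(v-r,0);print(u0,v0);return cv2.resize(im[v0:v0+2*r,u0:u0+2*r],(s,s),interpolation=cv2.INTER_CUBIC)
a=crop(im,P[0],40,400);b=crop(im,P[1],40,400); cv2.imwrite('pics/c2.png',np.hstack([a,b]))
```

```text
t 2.67 pos [ 0.4201 -0.2584  0.299 ] -> [0.1, -1.6, -1.0] [0.02, 0.01, 0.11]
[[305.46844536 195.17589873]
 [131.36581386 218.69423582]
 [560.66705154 209.22135037]]
265 155
91 178
```

View pics/c2.png

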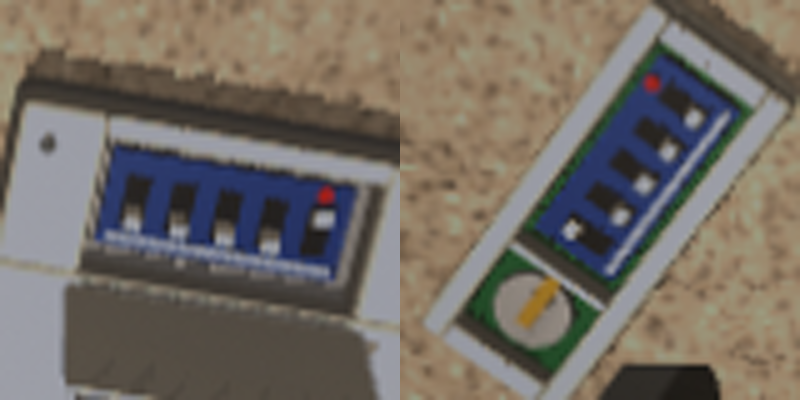

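Crop: chime — switch 1 (red dot) leans away from the white line (off), 2–5 towards it (on). Bell push — red dot at upper right: 1–4 towards the line (on), 5 away (off). So flip chime 1 on and 5 off.

```bash
cat >> h.py <<'E'
def blue(im,c,z=.022,box=None):
    h=cv2.cvtColor(im,cv2.COLOR_BGR2HSV); m=((h[...,0]>105)&(h[...,0]<128)&(h[...,1]>120)).astype(np.uint8)
    m=cv2.morphologyEx(m,cv2.MORPH_CLOSE,np.ones((9,9))); n,l,s,ce=cv2.connectedComponentsWithStats(m); out=[]
    for i in range(1,n):
        if s[i][4]>200:
            cs=cv2.findContours((l==i).astype(np.uint8),cv2.RETR_EXTERNAL,cv2.CHAIN_APPROX_NONE)[0][0][:,0].astype(np.float32)
            P=onplane(c,cs,z); r=cv2.minAreaRect((P[:,:2]*1000).astype(np.float32)); b=cv2.boxPoints(r)
            out.append((cv2.minAreaRect(cs)[0],np.round(r[0],1),np.round(r[1],1),round(r[2],1)))
    return out
def red(im):
    h=cv2.cvtColor(im,cv2.COLOR_BGR2HSV); m=(((h[...,0]<6)|(h[...,0]>174))&(h[...,1]>150)&(h[...,2]>80)).astype(np.uint8)
    n,l,s,ce=cv2.connectedComponentsWithStats(m); return [(ce[i].round(1).tolist(),int(s[i][4])) for i in range(1,n) if s[i][4]>3]
E
python3 - <<'E'
from h import *
W={}
for t in('w1','w2'):
    im,dp,c=load(t); W[t]=c
    for o in blue(im,c): print(t,o)
    print([(p,n,onplane(c,p,.022)[0].round(4)) for p,n in red(im)])
    W[t+'b']=[o[0] for o in blue(im,c) if abs(o[1][1]+195)<30][0]
print(tri([(W['w1'],W['w1b']),(W['w2'],W['w2b'])]))
# chime top corners via light-grey depth: top plane z
im,dp,c=load('w2'); P=cloud(c,dp); h=cv2.cvtColor(im,cv2.COLOR_BGR2HSV)
m=((h[...,1]<45)&(h[...,2]>110)&(P[...,2]>.02)&(P[...,2]<.05)&(abs(P[...,1]+.195)<.09)).astype(np.uint8)
cs=np.argwhere(m)[:,::-1].astype(np.float32); q=onplane(c,cs,.034); r=cv2.minAreaRect((q[:,:2]*1000).astype(np.float32)); print('top',r,P[m>0][:,2].mean())
delta([.385,.03,.31],0)
E
```

```text
w1 ((143.16830444335938, 197.72720336914062), array([ 482.7, -188.4]), array([63.2, 24.3]), 80.0)
[([162.0, 194.7], 7, array([ 0.4781, -0.1633,  0.022 ])), ([6.3, 274.1], 44, array([ 0.5993, -0.4084,  0.022 ])), ([7.2, 279.3], 39, array([ 0.608 , -0.4092,  0.022 ])), ([202.5, 344.5], 4, array([ 0.7152, -0.1241,  0.022 ]))]
w2 ((309.7365417480469, 196.14720153808594), array([ 481.5, -189.3]), array([63.2, 24.2]), 82.3)
w2 ((137.9199981689453, 211.4400177001953), array([ 503.1, -413.2]), array([25. , 61.9]), 50.2)
[([141.0, 194.3], 7, array([ 0.479 , -0.4065,  0.022 ])), ([329.7, 194.0], 7, array([ 0.4784, -0.1639,  0.022 ]))]
[ 0.4824206  -0.18905763  0.01975115]
top ((504.30108642578125, -193.53936767578125), (113.74284362792969, 90.5948486328125), 79.8602066040039) 0.03262517780600363
t 2.67 pos [ 0.4201 -0.2584  0.299 ] -> [34.5, 288.5, -10.9] [0.02, 0.01, 0.11]
```

>>> play_rows(steps=[[[0,38,0,0,0,0],[5,76,0,0,0,0],[10,114,0,0,0,0],[15,152,0,0,0,0],[20,190,0,0,0,0],[25,228,0,0,0,0],[30,266,0,0,0,0],[35,304,0,0,0,0],[35,338,0,0,0,0],[35,338,0,0,0,0],[35,338,0,0,0,0]]])

```text
time: 3.58
tool_pos: [0.3838, 0.0806, 0.2991]
tool_rot: [0.0, -0.003, 1.0, -0.0]
contact_force: [0.9, -1.5, 0.4]
gripper_width: 0.999
grasp_force: 0.0
```

Run:
```python
from h import *
im,dp,c=grab('wrist','w3'); print(manip.state()['tool_pos'])
cs=[]
for t in('w1','w3'):
    im,dp,c=load(t); P=cloud(c,dp)
    h=cv2.cvtColor(im,cv2.COLOR_BGR2HSV)
    m=((h[...,0]>12)&(h[...,0]<32)&(h[...,1]>170)&(h[...,2]>110)&(P[...,2]>.08)&(P[...,2]<.2)&(abs(P[...,1]-.03)<.05)).astype(np.uint8)
    n,l,s,ce=cv2.connectedComponentsWithStats(m)
    for i in range(1,n):
        if s[i][4]>20: q=P[l==i]; print(t,s[i],ce[i].round(1),q.mean(0).round(4),q[:,2].max().round(4))
    print(proj(c,[[.45,.03,.1465]]))
im1=load('w1')[0][155:255,260:420];im3=load('w3')[0]
u,v=proj(load('w3')[2],[[.45,.03,.1465]])[0].astype(int);u0=u-80;v0=v-50;print(u0,v0)
cv2.imwrite('pics/c3.png',np.vstack([cv2.resize(im1,(480,300),interpolation=cv2.INTER_CUBIC),cv2.resize(im3[v0:v0+100,u0:u0+160],(480,300),interpolation=cv2.INTER_CUBIC)]))
```

```text
[0.38410623 0.07931284 0.29906882]
w1 [339 213  15  13  66] [344.1 217.4] [0.4484 0.0293 0.1791] 0.1822
[[335.9652398  205.94584701]]
w3 [190 252  14   8  55] [196.7 254.6] [0.449  0.0298 0.1756] 0.1822
[[201.80759388 241.16074817]]
121 191
```

View pics/c3.png

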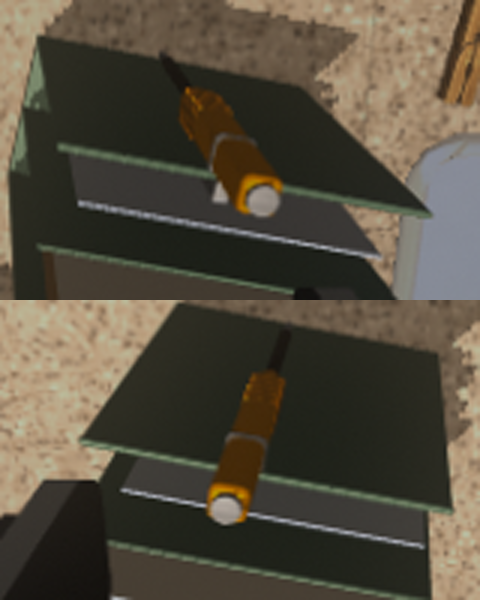

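Both views show the tester hanging: cap (263,201)/(226,509), plate edge ends (60,147)-(432,214) and (82,440)-(452,510) in crop pixels.

Run:
```python
from h import *
a=load('w1')[2];b=load('w3')[2]
L=tri([(a,(280,204)),(b,(148.3,237.7))]);Rr=tri([(a,(404,226.3)),(b,(271.7,261))]);C=tri([(a,(347.7,222)),(b,(196.3,260.7))])
print(L,Rr,C,np.linalg.norm(L-Rr)); d=Rr-L; yaw=np.degrees(np.arctan2(-d[0],d[1])); print(yaw)
for c,l,r in((a,(280,204),(404,226.3)),(b,(148.3,237.7),(271.7,261))):
    p=onplane(c,[l,r],.1465);print(p.round(4))
x=np.array([np.cos(np.radians(yaw)),np.sin(np.radians(yaw)),0]); print('edge->cap along x',(C-(L+Rr)/2)@x, 'cap y', (C-(L+Rr)/2)@[-x[1],x[0],0])
delta([C[0],C[1],.24],yaw)
```

```text
[ 0.44792547 -0.02105105  0.14540996] [0.4706306  0.09623085 0.14636092] [0.45014514 0.03101889 0.1844435 ] 0.119463262210895
-10.956607148361384
[[ 0.4479 -0.021   0.1465]
 [ 0.4707  0.0962  0.1465]]
[[ 0.4471 -0.0207  0.1465]
 [ 0.4704  0.0962  0.1465]]
edge->cap along x -0.007717492036338084 cap y -0.00818707862231334
t 3.63 pos [0.3841 0.0793 0.2991] -> [-65.8, -48.5, 59.1] [-0.02, 0.04, 11.17]
```

>>> play_rows(steps=[[[-11,-8,10,0,0,2],[-22,-16,20,0,0,4],[-33,-24,30,0,0,6],[-44,-32,40,0,0,8],[-55,-40,50,0,0,10],[-65,-48,59,0,0,11],[-65,-48,59,0,0,11],[-65,-48,59,0,0,11],[-65,-48,59,0,0,11]]], claw=0)

```text
time: 4.38
tool_pos: [0.4496, 0.0295, 0.2404]
tool_rot: [0.0, 0.097, 0.995, 0.0]
contact_force: [0.3, -0.5, -0.2]
gripper_width: 0.503
grasp_force: 0.0
```

Run:
```python
from h import *
im,dp,c=grab('wrist','w4'); st=manip.state()
h=cv2.cvtColor(im,cv2.COLOR_BGR2HSV)
p=proj(c,[[.450,.031,.1855]])[0]; print(p)
m=((h[...,0]>12)&(h[...,0]<32)&(h[...,1]>150)&(h[...,2]>80)).astype(np.uint8); m[:,:int(p[0])-40]=0;m[:,int(p[0])+40:]=0
m[:int(p[1])-60]=0;m[int(p[1])+30:]=0
n,l,s,ce=cv2.connectedComponentsWithStats(m)
for i in range(1,n):
    if s[i][4]>20: print(s[i],ce[i].round(1))
u,v=p.astype(int);a=max(v-60,0);b=max(u-80,0);print(b,a);cv2.imwrite('pics/c4.png',cv2.resize(im[a:a+120,b:b+160],(640,480),interpolation=cv2.INTER_CUBIC))
delta([.449,.031,.155],-11)
```

```text
[258.41649541 212.47302049]
[250 170   5  12  28] [251.4 174.8]
[249 201  19  18 157] [257.9 206.9]
178 152
t 4.43 pos [0.4496 0.0298 0.2407] -> [1.0, 1.1, 85.7] [0.01, 0.06, -0.05]
```

View pics/c4.png

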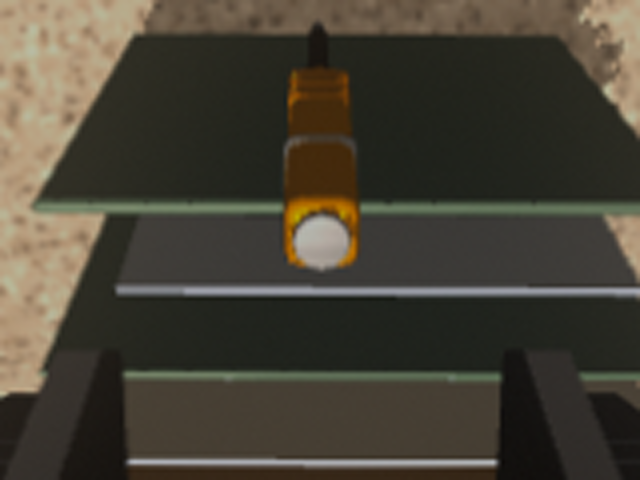

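The cap at crop (322,241) lies exactly where predicted and the edge is horizontal: aligned. Descend and grip.

>>> play_rows(steps=[[[0,1,20,0,0,0],[0,1,40,0,0,0],[0,1,60,0,0,0],[0,1,75,0,0,0],[0,1,85,0,0,0],[0,1,85,0,0,0],[0,1,85,0,0,0],[0,1,85,0,0,0]]])

```text
time: 5.1
tool_pos: [0.4507, 0.031, 0.1565]
tool_rot: [0.001, 0.096, 0.995, -0.0]
contact_force: [0.1, 0.3, 0.3]
gripper_width: 0.499
grasp_force: 0.0
```

>>> play_rows(steps=[[[0,0,0,0,0,0],[0,0,0,0,0,0],[0,0,0,0,0,0],[0,0,0,0,0,0],[0,0,0,0,0,0],[0,0,0,0,0,0],[0,0,0,0,0,0],[0,0,0,0,0,0]]], claw=-1)

```text
time: 5.77
tool_pos: [0.4505, 0.031, 0.1558]
tool_rot: [0.001, 0.096, 0.995, 0.0]
contact_force: [-0.2, 0.6, 4.6]
gripper_width: 0.126
grasp_force: 60.2
```

>>> play_rows(steps=[[[0,0,-15,0,0,0],[0,0,-30,0,0,0],[0,0,-45,0,0,0],[0,0,-60,0,0,0],[0,0,-75,0,0,0],[0,0,-85,0,0,0],[0,0,-85,0,0,0],[0,0,-85,0,0,0]]])

```text
time: 6.43
tool_pos: [0.4499, 0.0309, 0.2396]
tool_rot: [-0.0, 0.096, 0.995, -0.0]
contact_force: [0.4, -0.6, -0.7]
gripper_width: 0.126
grasp_force: 59.7
```

Run:
```python
from h import *
im,dp,c=grab('wrist','w5'); st=manip.state(); print(st['gripper_width'],st['grasp_force'])
delta([.45,-.19,.24],-10)
t=st['tool_pos']; print(proj(c,[t-[0,0,.019-.148-.019+.148+.1]]))
P=cloud(c,dp); tip=t+np.array([0,0,-.13]); uv=proj(c,[t,tip]); print(uv)
cv2.imwrite('pics/c5.png',cv2.resize(im[90:290,140:380],(720,600),interpolation=cv2.INTER_CUBIC))
```

```text
0.122651112768018 59.657793045043945
t 6.48 pos [0.4495 0.031  0.2388] -> [-42.8, -216.8, -1.2] [-0.01, -0.09, -1.03]
[[255.84714367 189.78206734]]
[[255.88878593 252.7646026 ]
 [255.84000112 179.17935415]]
```

View pics/c5.png

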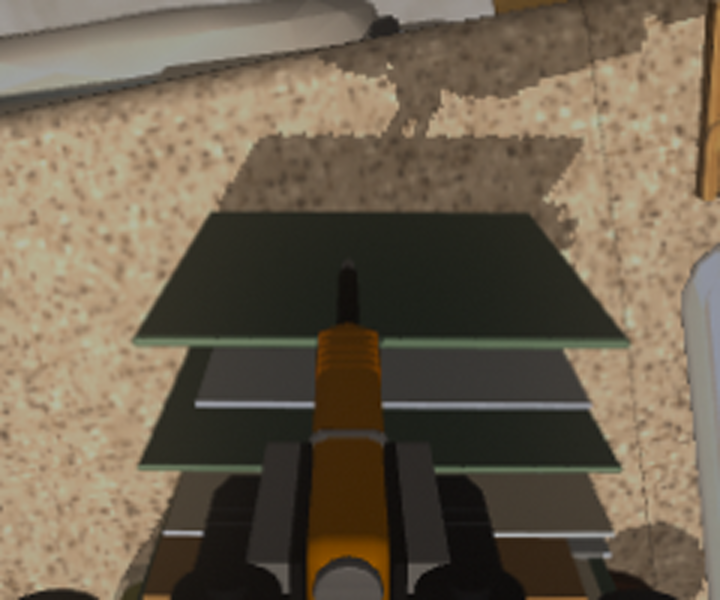

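Tip at crop (348,262), i.e. where the pose predicts (137 mm below the TCP, on axis). Moving along the plate, then over switch 1's off side.

>>> play_rows(steps=[[[0,-30,0,0,0,0],[0,-60,0,0,0,-1],[0,-90,0,0,0,-1],[-10,-120,0,0,0,-1],[-35,-150,10,0,0,-1],[-60,-186,20,0,0,-1],[-60,-186,42,0,0,-1],[-60,-186,42,0,0,-1],[-60,-186,42,0,0,-1],[-60,-186,42,0,0,-1]]])

```text
time: 7.32
tool_pos: [0.4728, -0.1623, 0.1975]
tool_rot: [-0.001, 0.087, 0.996, 0.0]
contact_force: [0.6, -0.1, -0.5]
gripper_width: 0.123
grasp_force: 59.6
```

Run:
```python
from h import *
im,dp,c=grab('wrist','w6'); st=manip.state()
delta([.4734,-.1631,.197],-10)
for o in blue(im,c): print(o)
print([(p,n,onplane(c,p,.022)[0].round(4)) for p,n in red(im)])
b=np.array([.482,-.189,.022]);x=np.array([.985,-.174,0]);y=np.array([.174,.985,0])
print(proj(c,[b+x*.0+y*.024*k for k in(1,0,-1)]).round(1).tolist(), 'tip',proj(c,[st['tool_pos']-[0,0,.137]]))
cv2.imwrite('pics/c6.png',cv2.resize(im[100:250,130:330],(800,600),interpolation=cv2.INTER_CUBIC))
```

```text
t 7.37 pos [ 0.4733 -0.1623  0.1985] -> [-0.3, -0.7, 1.5] [-0.0, 0.03, 0.04]
((230.5, 182.5), array([ 483.1, -189. ]), array([63. , 24.9]), 79.9)
((31.0, 235.5), array([ 503.6, -408.1]), array([24.9, 61.6]), 50.9)
[([255.2, 173.5], 13, array([ 0.4784, -0.1638,  0.022 ])), ([27.9, 214.3], 12, array([ 0.4795, -0.4016,  0.022 ])), ([44.9, 318.3], 379, array([ 0.6043, -0.4321,  0.022 ]))]
[[255.0, 181.5], [229.9, 181.5], [204.9, 181.6]] tip [[255.85689588 178.80693453]]
```

View pics/c6.png

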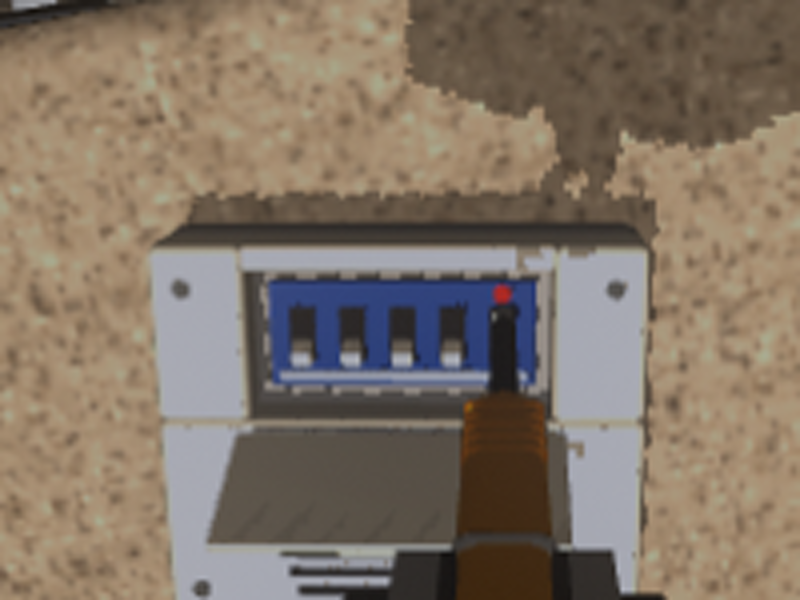

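Tip at crop (503,305), just by the red dot, in line with lever 1 (tip column 255.8 vs lever 255.0). Descend on its off side.

>>> play_rows(steps=[[[0,0,10,0,0,0],[0,0,20,0,0,0],[0,0,28,0,0,0],[0,0,33,0,0,0],[0,0,36,0,0,0],[0,0,36,0,0,0],[0,0,36,0,0,0]]])

```text
time: 7.95
tool_pos: [0.4732, -0.163, 0.1618]
tool_rot: [-0.0, 0.087, 0.996, 0.0]
contact_force: [-0.4, -0.5, 0.3]
gripper_width: 0.126
grasp_force: 59.6
```

>>> play_rows(steps=[[[-2,-0.7,0,0,0,0],[-4,-0.7,0,0,0,0],[-6,-0.7,0,0,0,0],[-8,-0.7,0,0,0,0],[-9,-0.7,0,0,0,0],[-10,-0.7,0,0,0,0],[-11,-0.7,0,0,0,0],[-12,-0.7,0,0,0,0],[-12,-0.7,0,0,0,0],[-12,-0.7,0,0,0,0]]])

```text
time: 8.78
tool_pos: [0.4849, -0.1658, 0.1619]
tool_rot: [-0.0, 0.087, 0.996, 0.0]
contact_force: [1.1, -1.4, -0.0]
gripper_width: 0.128
grasp_force: 59.6
```

Run:
```python
from h import *
im,dp,c=grab('wrist','w7'); st=manip.state();print(st['tool_pos'],st['contact_force'],st['grasp_force'])
b=np.array([.483,-.189,.022]);x=np.array([.985,-.174,0]);y=np.array([.174,.985,0])
print('chime frame tip', (st['tool_pos']-b)@x,(st['tool_pos']-b)@y, st['tool_pos'][2]-.137)
cv2.imwrite('pics/c7.png',cv2.resize(im[120:220,190:310],(720,600),interpolation=cv2.INTER_CUBIC))
```

```text
[ 0.48489408 -0.16581347  0.16190138] [ 0.61530469 -1.17288275 -1.25026939] 59.63388741016388
chime frame tip -0.002168790027877847 0.02316830610668265 0.02490137890441374
```

View pics/c7.png

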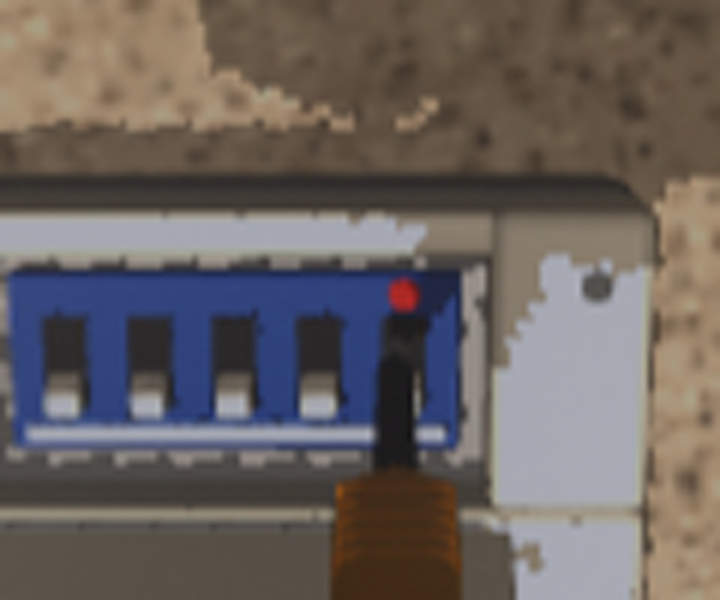

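Lever 1 has gone over: a white sliver stands beside the tip at (418,390), in line with the other on levers. Next lever 5 from its on side.

>>> play_rows(steps=[[[2,0,0,0,0,0],[2,0,-10,0,0,0],[2,0,-20,0,0,0],[-4,-16,-20,0,0,0],[-10,-32,-20,0,0,0],[-15,-47,-20,0,0,0],[-15,-47,-20,0,0,0],[-15,-47,-20,0,0,0],[-15,-47,-10,0,0,0],[-15,-47,-4,0,0,0],[-15,-47,0,0,0,0],[-15,-47,0,0,0,0]]])

```text
time: 9.83
tool_pos: [0.4907, -0.2138, 0.1602]
tool_rot: [-0.001, 0.087, 0.996, 0.001]
contact_force: [-0.6, 0.4, -0.0]
gripper_width: 0.124
grasp_force: 59.8
```

```bash
cat >> h.py <<'E'
def rep():
    st=manip.state(); b=np.array([.483,-.189,.022]);x=np.array([.985,-.174,0]);y=np.array([.174,.985,0])
    print(st['time'],'chime frame tip mm',((st['tool_pos']-b)@x*1e3).round(1),((st['tool_pos']-b)@y*1e3).round(1),((st['tool_pos'][2]-.137)*1e3).round(1),st['contact_force'].round(1),st['gripper_width'])
def levers(im,c):
    b=np.array([.483,-.189,.022]);x=np.array([.985,-.174,0]);y=np.array([.174,.985,0]); h=cv2.cvtColor(im,cv2.COLOR_BGR2HSV)
    for k in range(5):
        out=[]
        for dx in(-6,-5,-4,-3,-2,2,3,4,5,6):
            u,v=np.rint(proj(c,[b+x*dx*1e-3+y*(24-12*k)*1e-3+[0,0,.005]])[0]).astype(int); out.append((int(h[v,u,2]),int(h[v,u,1])))
        print(k+1,'off side V/S',out[:5],'on side',out[5:])
E
python3 -c "
from h import *
rep()"
```

```text
9.8333 chime frame tip mm 11.9 -23.1 23.2 [-0.6  0.4 -0. ] 0.12351829222812473
```

>>> play_rows(steps=[[[2,-0.5,0,0,0,0],[3.5,-0.5,0,0,0,0],[5,-0.5,0,0,0,0],[6.5,-0.5,0,0,0,0],[8,-0.5,0,0,0,0],[9,-0.5,0,0,0,0],[10,-0.5,0,0,0,0],[11,-0.5,0,0,0,0],[11,-0.5,0,0,0,0]]])

```text
time: 10.58
tool_pos: [0.4804, -0.2133, 0.1619]
tool_rot: [-0.0, 0.087, 0.996, -0.0]
contact_force: [0.3, 0.3, -1.1]
gripper_width: 0.124
grasp_force: 59.7
```

>>> play_rows(steps=[[[-3,0,0,0,0,0],[-3,0,0,0,0,0],[-3,0,-10,0,0,0],[-3,0,-20,0,0,0],[-3,-10,-35,0,0,0],[-3,-30,-50,0,0,0],[-3,-30,-60,0,0,0],[-3,-30,-60,0,0,0],[-3,-30,-60,0,0,0]]])

```text
time: 11.33
tool_pos: [0.4789, -0.2434, 0.2233]
tool_rot: [0.001, 0.087, 0.996, -0.0]
contact_force: [-0.5, 0.2, -1.2]
gripper_width: 0.121
grasp_force: 59.6
```

```bash
python3 -c "
from h import *
im,dp,c=grab('wrist','w8'); rep(); levers(im,c)
im,dp,c=load('w6'); print('before'); levers(im,c)"
```

```text
11.3833 chime frame tip mm 4.8 -53.9 85.0 [-0.6 -0.2 -1.5] 0.12288389870769
1 off side V/S [(36, 21), (36, 14), (35, 15), (36, 14), (35, 15)] on side [(100, 48), (111, 44), (139, 7), (173, 18), (168, 18)]
2 off side V/S [(36, 14), (36, 21), (35, 15), (36, 21), (36, 14)] on side [(100, 46), (112, 41), (142, 7), (173, 18), (167, 18)]
3 off side V/S [(36, 14), (37, 21), (35, 15), (37, 21), (37, 21)] on side [(99, 44), (114, 38), (144, 4), (173, 18), (167, 18)]
4 off side V/S [(39, 20), (39, 20), (38, 13), (39, 20), (38, 7)] on side [(95, 46), (106, 36), (143, 5), (173, 18), (166, 17)]
5 off side V/S [(131, 4), (174, 16), (175, 19), (143, 7), (83, 40)] on side [(41, 12), (42, 18), (42, 18), (43, 12), (87, 126)]
before
1 off side V/S [(42, 24), (33, 23), (30, 17), (30, 26), (30, 17)] on side [(30, 17), (29, 18), (29, 26), (28, 18), (29, 18)]
2 off side V/S [(42, 18), (43, 24), (42, 24), (42, 24), (41, 19)] on side [(102, 48), (104, 49), (139, 4), (176, 16), (177, 17)]
3 off side V/S [(42, 24), (42, 24), (43, 18), (43, 24), (42, 24)] on side [(102, 48), (102, 50), (138, 2), (176, 16), (176, 16)]
4 off side V/S [(44, 23), (44, 29), (44, 29), (44, 23), (43, 24)] on side [(97, 45), (93, 47), (139, 9), (178, 19), (177, 17)]
5 off side V/S [(46, 28), (46, 28), (46, 28), (45, 23), (45, 23)] on side [(104, 49), (102, 50), (140, 7), (179, 19), (177, 16)]
```

Switches read 1–4 on, 5 off. Now the flap: go round behind it and push it over.

>>> play_rows(steps=[[[-15,0,0,0,0,0],[-30,0,0,0,0,0],[-45,0,0,0,0,0],[-45,15,0,0,0,0],[-45,30,0,0,0,0],[-45,45,0,0,0,0],[-45,50,12,0,0,0],[-45,50,24,0,0,0],[-45,50,36,0,0,0],[-45,50,36,0,0,0],[-45,50,36,0,0,0]]])

```text
time: 12.3
tool_pos: [0.5301, -0.2018, 0.1838]
tool_rot: [-0.002, 0.088, 0.996, 0.001]
contact_force: [0.7, 0.2, 0.5]
gripper_width: 0.128
grasp_force: 59.6
```

>>> play_rows(steps=[[[5,0,0,0,0,0],[10,0,0,0,0,0],[15,0,0,0,0,0],[20,0,0,0,0,0],[25,0,0,0,0,0],[30,0,0,0,0,0],[35,0,0,0,0,0],[40,0,0,0,0,0],[45,0,0,0,0,0],[45,0,0,0,0,0],[45,0,-25,0,0,0],[45,0,-50,0,0,0]]])

```text
time: 13.3
tool_pos: [0.4858, -0.1934, 0.2343]
tool_rot: [-0.002, 0.087, 0.996, 0.001]
contact_force: [1.2, -0.8, -0.2]
gripper_width: 0.126
grasp_force: 59.6
```

>>> play_rows(steps=[[[25,0,-20,0,0,0],[40,0,-40,0,0,0],[40,0,-40,0,0,0],[40,0,-40,0,0,0]]])

```text
time: 13.63
tool_pos: [0.4481, -0.1876, 0.2775]
tool_rot: [0.002, 0.088, 0.996, -0.001]
contact_force: [0.2, -0.6, -1.4]
gripper_width: 0.128
grasp_force: 59.6
```

Run:
```python
from h import *
im,dp,c=grab('wrist','w9'); rep(); 
print('blue',[o for o in blue(im,c) if abs(o[1][1]+189)<40])
P=cloud(c,dp); b=np.array([.483,-.189,0]);x=np.array([.985,-.174,0]);y=np.array([.174,.985,0])
q=P-b; X=q@x;Y=q@y
for lo in(-40,-15,-5,5,15,25,32,40):
    m=(X>lo/1e3)&(X<lo/1e3+.006)&(Y>-.03)&(Y<-.015)&(dp>0); m2=(X>lo/1e3)&(X<lo/1e3+.006)&(Y>.01)&(Y<.03)&(dp>0); print(lo,m.sum(),np.median(P[m][:,2]).round(4) if m.any() else 0,np.median(P[m2][:,2]).round(4) if m2.any() else 0)
im,dp,c=grab('top','t9'); print('blue top',[o for o in blue(im,c) if abs(o[1][1]+189)<40])
delta([.43,-.06,.26],-11)
```

```text
13.6833 chime frame tip mm -34.9 -4.4 138.7 [-0.2 -0.6 -1.1] 0.12277087540534949
blue []
-40 147 0.3307 0.3323
-15 61 0.0354 0.0357
-5 65 0.0358 0.0357
5 65 0.0359 0.0356
15 64 0.0354 0.0355
25 49 0.0331 0.0331
32 47 0.0332 0.0331
40 39 0.0333 0.033
blue top []
t 13.73 pos [ 0.4476 -0.187   0.2747] -> [39.4, 122.0, 14.8] [0.04, -0.07, 0.97]
```

Flap surface lies flat at 35.6 mm over the recess, no blue visible: closed. Back to the hanging place, along the front of the plate.

>>> play_rows(steps=[[[15,30,5,0,0,1],[30,60,10,0,0,1],[39,90,15,0,0,1],[39,120,20,0,0,1],[38,150,25,0,0,1],[37,180,30,0,0,1],[36,205,35,0,0,1],[35,215,35,0,0,1],[35,215,35,0,0,1],[35,215,35,0,0,1],[35,215,35,0,0,1]]])

```text
time: 14.65
tool_pos: [0.4506, 0.0298, 0.2406]
tool_rot: [-0.0, 0.096, 0.995, -0.0]
contact_force: [0.3, -0.9, -0.2]
gripper_width: 0.125
grasp_force: 59.6
```

Run:
```python
from h import *
a,_,ca=load('w5'); b,_,cb=grab('wrist','w10'); delta([.4505,.031,.1558],-11.02)
# tester silhouette compare: sleeve/handle yellow bounding and tip
for im in(a,b):
    h=cv2.cvtColor(im,cv2.COLOR_BGR2HSV); m=((h[...,0]>10)&(h[...,0]<32)&(h[...,1]>170)&(h[...,2]>60)).astype(np.uint8); m[:195]=0;m[:,:235]=0;m[:,277:]=0;m[240:]=0
    p=np.argwhere(m); print(p.min(0),p.max(0),p.mean(0).round(1),len(p)); print(im[170:200:2,256].sum(1).tolist())
T=ca
g=cv2.matchTemplate(cv2.cvtColor(b[170:260,225:290],cv2.COLOR_BGR2GRAY),cv2.cvtColor(a[198:242,243:268],cv2.COLOR_BGR2GRAY),cv2.TM_CCOEFF_NORMED); print(cv2.minMaxLoc(g),'expect',(18,28))
```

```text
t 14.7 pos [0.4507 0.0296 0.2408] -> [0.4, 1.4, 85.0] [-0.03, -0.02, -0.09]
[200 245] [239 266] [218.2 255.6] 763
[95, 93, 94, 113, 109, 48, 47, 48, 48, 45, 39, 43, 43, 39, 99]
[200 245] [239 266] [218.  255.6] 752
[95, 95, 92, 110, 105, 46, 46, 44, 43, 42, 43, 40, 38, 39, 96]
(-0.15432341396808624, 0.8718276023864746, (40, 32), (18, 27)) expect (18, 28)
```

No slip in the grip. Lower onto the edge, watching the force.

>>> play_rows(steps=[[[0.4,1,15,0,0,0],[0.4,1,30,0,0,0],[0.4,1,42,0,0,0],[0.4,1,52,0,0,0],[0.4,1,60,0,0,0],[0.4,1,66,0,0,0],[0.4,1,72,0,0,0],[0.4,1,77,0,0,0],[0.4,1,81,0,0,0],[0.4,1,84,0,0,0],[0.4,1,84,0,0,0],[0.4,1,84,0,0,0]]])

```text
time: 15.7
tool_pos: [0.4505, 0.0317, 0.1571]
tool_rot: [0.0, 0.096, 0.995, -0.0]
contact_force: [-0.2, 0.4, -1.0]
gripper_width: 0.127
grasp_force: 59.8
```

```bash
python3 -c "
from h import *
st=manip.state();print(st['contact_force'],st['ft_torque'],st['tool_pos'])"
```

```text
[-0.18158243  0.39949055 -0.95156513] [-0.01181975 -0.0290304  -0.04449286] [0.45053882 0.03173626 0.1570979 ]
```

>>> play_rows(steps=[[[0,0,1,0,0,0],[0,0,1,0,0,0],[0,0,1,0,0,0]]])

```text
time: 15.95
tool_pos: [0.4506, 0.0317, 0.1563]
tool_rot: [0.0, 0.096, 0.995, -0.0]
contact_force: [-1.1, -0.4, -0.3]
gripper_width: 0.124
grasp_force: 59.8
```

>>> play_rows(steps=[[[0,0,0,0,0,0],[0,0,0,0,0,0],[0,0,0,0,0,0],[0,0,0,0,0,0],[0,0,0,0,0,0],[0,0,0,0,0,0],[0,0,0,0,0,0],[0,0,0,0,0,0]]], claw=0)

```text
time: 16.62
tool_pos: [0.4504, 0.0317, 0.1559]
tool_rot: [0.0, 0.096, 0.995, -0.0]
contact_force: [0.2, 0.3, 0.2]
gripper_width: 0.5
grasp_force: 0.0
```

>>> play_rows(steps=[[[0,0,-10,0,0,0],[0,0,-25,0,0,0],[0,0,-40,0,0,0],[0,0,-60,0,0,0],[0,0,-80,0,0,0],[0,0,-84,0,0,0],[0,0,-84,0,0,0],[0,0,-84,0,0,0]]])

```text
time: 17.28
tool_pos: [0.4503, 0.0317, 0.2396]
tool_rot: [-0.0, 0.096, 0.995, 0.0]
contact_force: [0.9, 0.8, -1.0]
gripper_width: 0.497
grasp_force: 0.0
```

Run:
```python
from h import *
b,db,cb=grab('wrist','w11'); a,da,ca=load('w4'); print(manip.state()['tool_pos'])
for im,dp,c in((a,da,ca),(b,db,cb)):
    u0,v0=proj(c,[[.450,.031,.1855]])[0]; h=cv2.cvtColor(im,cv2.COLOR_BGR2HSV)
    m=((h[...,0]>12)&(h[...,0]<32)&(h[...,1]>150)&(h[...,2]>80)).astype(np.uint8); m[:int(v0)-45]=0;m[int(v0)+30:]=0;m[:,:int(u0)-30]=0;m[:,int(u0)+30:]=0
    p=np.argwhere(m)[:,::-1]; w=((h[...,1]<40)&(h[...,2]>120)).astype(np.uint8); w[:int(v0)-12]=0;w[int(v0)+12:]=0;w[:,:int(u0)-12]=0;w[:,int(u0)+12:]=0; q=np.argwhere(w)[:,::-1]
    P=cloud(c,dp); print(u0,v0,p.min(0),p.max(0),'cap',q.mean(0),len(q),P[w>0].mean(0).round(4), onplane(c,q.mean(0),.1855).round(4))
```

```text
[0.44985318 0.03175174 0.23872393]
258.41649540765695 212.47302048900212 [249 170] [267 218] cap [257.95588235 211.93382353] 136 [0.4507 0.0306 0.1826] [[0.4496 0.0308 0.1855]]
254.64502386730283 212.5825244342052 [247 170] [265 218] cap [255.78676471 211.55147059] 136 [0.4503 0.0317 0.1834] [[0.4495 0.0318 0.1855]]
```

The tester hangs as at the start (cap within 1 mm, same height). Handing in.

```bash
python3 -c "
from h import *
print(order.job_done())"
```

```text
the job is handed in; nothing more can be done
None
```

The job is handed in: chime switches 1–4 read on and 5 off, like the bell push, the flap is closed, and the tester hangs back on the rack's front edge, all checked by camera; the handover call gave no verdict.

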